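# Seat a cream jar in the capping station's sprung V nest

### The arm

A 6-joint arm with a two-finger parallel gripper is mounted at the origin on the work surface. World frame = base frame: x ahead of the robot, y to its left, z up, the work surface at z = 0. Lengths are in m, angles in rad, forces in N, time in s.
With the tool pointing down it reaches from about 0.375 to 0.825 m from the base axis. Payload 5.5 kg.
Tool frame: the origin (TCP) lies on the mounting face of the last link; the fingertips stand 173 mm ahead of it and the grasp point (between the pads) lies 155 mm ahead of it; z points along the fingers, y is the direction in which the jaws open and shut (so a half turn about z gives the same grasp; the last joint's range is limited). The gripper opens to 85 mm and grips with 20 to 120 N. Pads are 22 mm wide; open, the fingers measure 114 mm over their backs; the gripper's body (76 mm by 85 mm) begins 54 mm behind the grasp point. The pads swing forward as they close: fully open they stand 13 mm farther back than shut.
Start: joints at [0, 0.314, -0.047, 1.21, 0, 1.571], TCP at [0.6, 0, 0.405] pointing down, gripper open.
Joint ranges: [-2.67, 2.67], [-0.69, 1.73], [-1.03, 1.25], [-2.08, 2.16], [-1.42, 1.45], [-3.14, 3.14]. Speed limits (rad/s): [2.39, 2.39, 3.01, 3.14, 3.14, 3.14].

### API

Orientations are given as a unit quaternion [x, y, z, w].
In Python, from station import ctrl gives the robot as it stands. The module is installed in compiled form; this text tells all that it offers.
- The arm moves only by the shell command python3 -m inch 'ROWS' [FORCE]. ROWS is text: rows parted by semicolons, each of 5 numbers parted by spaces: the shift along the tool's x, y, z in m, then the turn about the tool's z in degrees, then the closure, from 0 (fully open) to 1 (shut). In form: tx ty tz twist hand; .... A call has 1 to 12 rows; each row is the pose to reach, as a shift and turn from the pose commanded when the call began, along the tool's axes at that moment; what a row does not reach only later rows make up. A row lasts 1/12 s, in which the tool goes at most 41.7 mm and 7.16 degrees, less where a joint would pass 70% of its speed; a pose out of reach is approached as far as the arm can. A call with a gripper value outside its range is refused whole. The fingers move at their own pace and stop on an object; FORCE is the grip in N (left out, the last holds). Time passes only in rows, so rows that repeat a pose let the fingers close. It gives the time, the measured TCP pose, the force and the opening at its end, in the units of the state.
- ctrl.get_obs(): the state, without advancing time (a new reading comes with each control period).
- ctrl.grab_frame(name): name is "scene" or "side" or "wrist"; returns a dict with "pixels" (400x640x3 uint8, red, green, blue), "intrinsics" (3x3 intrinsics, pixels), "camera_from_world" (4x4, takes a point from world to camera coordinates). Camera axes: x right, y down, z forward; pixel columns grow to the right and rows downward; lengths in m; the calibration is good to about 2 mm. A picture is of the moment at which its call begins. There is no depth.
- ctrl.close_job(): hands the job in, once; it reports no verdict.
The state is a dict: "time": time; "joint_pos": joint angles; "joint_velocities": joint speeds; "tau": joint torques, N m; "ee_pos": TCP position; "tcp_rot": TCP orientation; "ft_force": force on the tool from outside, world axes, zero at the start; "torque": the same for the moment, N m; "opening": finger opening in m.
Only numpy, scipy, OpenCV 4.12 (cv2) and the standard library are available. Lean on these libraries where they do the work, as an engineer would, in place of code of your own. Each camera call takes 0.05 s, during which the arm holds its last target. There are 200 camera calls.

### The job

Stand the gold-lidded cream jar on the bare grey deck of the capping station, in front of the blue guide rails, and let go of it. Then push it along the deck between the converging rails into the orange V nest and press it home against the nest's spring with about 10 newtons for a second, never more than 20, so that it centres itself. Ease off and leave the jar standing in the nest, snug against both sides of the V with its white feeler pin pressed in, without disturbing the other things on the table.

Things in the scene. Friction and masses are not known exactly. Their poses are not given: they have to be found in the camera images.
- jar_gold: the jar to load: squat frosted-glass cream jar with a GOLD lid, 48 mm in diameter and 52 mm high (glass 38 mm, then the lid, 46 mm in diameter), about 0.2 kg. Origin: centre of its underside, z up
- station: capping station, fixed to the table: grey deck 350 mm (its x) by 180 mm (its y), 12 mm thick. Origin: on the deck's underside, lane centre, 160 mm from its open end and 190 mm from its far end; its x axis runs along the lane towards the nest, deck top at z = 12 mm, lane centre at y = 0. The end from x = -160 to -60 mm is bare; there the jar is stood first
- deck_spot (a point): a good place to stand the jar: on top of the bare deck, lane centre, 95 mm before the station's origin (station x = -95 mm). Sliding friction of the jar on the deck and rails adds 1 to 3 N to a push
- throat (a point): on the deck, lane centre, at the far end of the two blue rails (station x = 45 mm). The rails are 25 mm high and 10 mm thick; the gap between them narrows evenly from 116 mm at station x = -55 mm to 52 mm at x = 25 mm, then stays 52 mm up to this point
- holder_track (a point): on the deck, lane centre, station x = 89 mm: the middle of the nest's setting range. The orange 90-degree V nest (31 mm high, 56 mm across its arms) opens towards station -x, centred on y = 0. Its dark holder was clamped by hand for the last batch, so a jar just touching both sides of the V has its centre anywhere from x = 70 to 108 mm: not measured, to be felt or seen
- lane_end (a point): middle of the deck's far edge, on its top (station x = 190 mm). On its fixed holder the V nest gives way along station +x on a damped spring: 2 N to start, 6 N more per mm, 10 mm travel at most, damping 0.05 N per mm/s. Pressed home means a push of about 10 N; over 20 N the glass may chip. As the push is eased off the nest moves back out with the jar
- feeler (a joint): the jar-present feeler: a white pin, 8 mm in diameter, 17 mm above the deck, sticking out of the middle of the V towards the jar and sliding in the nest along the lane. 0 = out, no jar; about 4 mm = a jar is fully home, touching both sides of the V (6 mm at most). Its spring is very weak (0.2 N) and it tells nothing of the force
- jar_white: bystander, same jar with a WHITE lid; origin at the centre of its underside. Leave alone
- jar_black: bystander, same jar with a BLACK lid; origin at the centre of its underside. Leave alone
- pump_bottle: bystander, frosted bottle with brass cap, 44 mm in diameter, 110 mm high; origin at the centre of its underside. Leave alone
- tape: bystander, yellow ring of tape lying flat, 90 mm in diameter, 24 mm high; origin at the centre of its underside. Leave alone
- screwdriver: bystander, screwdriver lying on the table along its own x. Leave alone
- carton: bystander, cardboard carton 70 x 100 x 60 mm; origin at the centre of its underside. Leave alone
There are look-alikes about, which are no part of the job. What is shaped like the jar_gold but pink is not meant.

How it is judged:
On the way, in this order (a step that is already met when the one before it is completed fails the run):
1. the gold-lidded jar stands upright on the bare deck in front of the rails, let go (x of jar_gold in the frame of station between -0.15 and -0.05 m and y of jar_gold in the frame of station between -0.06 and 0.06 m and z of jar_gold in the frame of station between 0.009 and 0.015 m and angle between jar_gold's own z axis and vertical below 0.08 rad and contact force between the fingers and jar_gold below 0.1 N), for 0.3 s.
2. the jar, standing on the deck, centred on the lane within 2.5 mm and with the feeler pressed in, is pushed home against the station's nest with more than 5 N for half a second (contact force between jar_gold and station above 5 N and value of joint feeler above 0.002 m and x of jar_gold in the frame of station above 0.064 m and y of jar_gold in the frame of station between -0.0025 and 0.0025 m and z of jar_gold in the frame of station between 0.009 and 0.015 m and angle between jar_gold's own z axis and vertical below 0.08 rad), for 0.5 s.
At the end, for the whole second after the job is handed in: the gold-lidded jar stands upright (within 0.08 rad) on the deck, within 2.5 mm of the lane's centre line and home in the V nest (feeler pressed in by more than 2 mm; 4 mm is fully home), let go and at rest (value of joint feeler above 0.002 m and x of jar_gold in the frame of station above 0.064 m and y of jar_gold in the frame of station between -0.0025 and 0.0025 m and z of jar_gold in the frame of station between 0.009 and 0.015 m and angle between jar_gold's own z axis and vertical below 0.08 rad and contact force between each of the arm, the fingers and jar_gold below 0.1 N and linear speed of jar_gold below 0.01 m/s); the robot touches nothing.
It fails at once if more than 20 N between the jar and the station (its rails, nest and deck) once the jar is past the start of the rails (contact force between jar_gold and station above 20 N and x of jar_gold in the frame of station above -0.05 m).
It fails at once if another thing on the table is moved by more than 20 mm (distance of any of jar_white, jar_black, pump_bottle, tape, screwdriver, carton from where it was at the start of the episode above 0.02 m).
It also fails if it takes over 64 s, if anything falls off the work surface, if the arm or the gripper's body presses on something with over 40 N, if the wrist force passes 120 N, or if a joint passes its speed limit or range.

## Working session

There is one attempt and no reset: what is moved stays moved. The work goes in short steps, Python scripts to look and compute and a shell command to move; the robot and the scene stay as the last step left them, time stands still between calls to the robot, and variables do not carry over. Pictures are saved under pics/ and viewed, about 8 in all and at most 12, crops included, and the job is handed in when it is done.

```bash
mkdir -p pics; cat > h.py <<'E'
import numpy as np, cv2
from station import ctrl
def grab(n,f=None):
    d=ctrl.grab_frame(n); im=cv2.cvtColor(d['pixels'],cv2.COLOR_RGB2BGR)
    np.savez('pics/%s.npz'%n,K=d['intrinsics'],T=d['camera_from_world'],im=im)
    if f: cv2.imwrite('pics/'+f,im)
    return im
def load(n):
    d=np.load('pics/%s.npz'%n); return d['im'],d['K'],d['T']
def ray(n,u,v):
    _,K,T=load(n); R=T[:3,:3]; c=-R.T@T[:3,3]
    return c,R.T@np.linalg.inv(K)@np.array([u,v,1.])
def onz(n,u,v,z):
    c,d=ray(n,u,v); return c+d*(z-c[2])/d[2]
def proj(n,p):
    _,K,T=load(n); q=K@(T[:3,:3]@np.array(p,float)+T[:3,3]); return q[:2]/q[2]
E
python3 - <<'E'
from h import *
a=grab('scene','s0.png');b=grab('side','d0.png');grab('wrist','w0.png')
for n in('scene','side','wrist'):print(n,ray(n,320,200))
o=ctrl.get_obs();print(o)
E
```

```text
scene (array([0.95949749, 0.44760772, 0.89138237]), array([-0.32803092, -0.46420823, -0.82289208]))
side (array([0.18326875, 0.70587331, 0.55230066]), array([ 0.43276456, -0.73531086, -0.52157571]))
wrist (array([0.59986503, 0.07569821, 0.37266064]), array([-0.02445743, -0.29372508, -0.95586674]))
{'time': 0.15, 'joint_pos': array([ 3.99985186e-05,  3.14064104e-01, -4.78381696e-02,  1.21024782e+00,
        1.64199731e-05,  1.57075703e+00]), 'joint_velocities': array([ 0.001544  , -0.00165789,  0.00258713, -0.00126079, -0.00076834,
       -0.00011313]), 'tau': array([-1.47968080e-04, -5.40045226e+01,  3.40059292e+01,  1.33731824e-02,
        2.28346818e-05,  3.50972789e-05]), 'ee_pos': array([5.99773791e-01, 2.65762089e-05, 4.04037108e-01]), 'tcp_rot': array([ 7.07078589e-01,  7.07134648e-01, -4.72822121e-04, -4.84432455e-04]), 'ft_force': array([0.48006271, 0.37541972, 0.13626232]), 'torque': array([0.02666871, 0.06043818, 0.00869889]), 'opening': 0.08544626661398803}
```

View pics/s0.png

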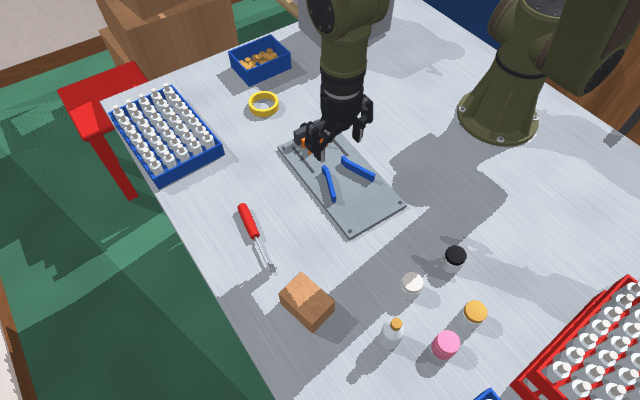

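View pics/d0.png

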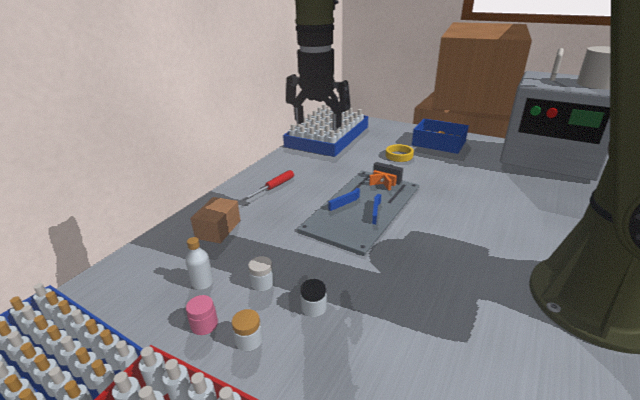

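Both views show four jar-like things. Scene/side pixels: gold lid (476,311)/(246,322), pink (446,344)/(201,310), white (412,283)/(260,266), black (456,256)/(313,290). The brass-capped bottle is at (395,328)/(198,265). The gold lid on a frosted body fits the description. The deck corners are visible in the side view at about (297,229), (365,252), (418,182) and (357,170).

```bash
python3 - <<'E'
from h import *
im,_,_=load('side'); im2,_,_=load('scene')
c1=cv2.resize(im2[220:370,370:520],(400,400),interpolation=cv2.INTER_CUBIC)
c2=cv2.resize(im[155:265,285:435],(545,400),interpolation=cv2.INTER_CUBIC)
c3=cv2.resize(im2[130:245,270:412],(494,400),interpolation=cv2.INTER_CUBIC)
c2=cv2.resize(c2,(400,294)); c3=cv2.resize(c3,(400,324))
out=np.zeros((600,800,3),np.uint8); out[:294,:400]=c2; out[:324,400:]=c3; out[324:600,:400]=cv2.resize(c1,(400,276))
cv2.imwrite('pics/c0.png',out)
# gold lid
for n,box in(('scene',(440,290,520,345)),('side',(225,300,275,355))):
    I,_,_=load(n); x0,y0,x1,y1=box; hsv=cv2.cvtColor(I,cv2.COLOR_BGR2HSV)
    m=cv2.inRange(hsv,(10,110,90),(28,255,255)); mm=np.zeros_like(m); mm[y0:y1,x0:x1]=m[y0:y1,x0:x1]
    c=max(cv2.findContours(mm,0,1)[0],key=cv2.contourArea); x,y,w,h=cv2.boundingRect(c); M=cv2.moments(c)
    u,v=M['m10']/M['m00'],M['m01']/M['m00']
    print(n,cv2.contourArea(c),(x,y,w,h),u,v,'onz.047',onz(n,u,v,.047), 'left/right',onz(n,x,v,.047),onz(n,x+w,v,.047))
# deck corners, side view
P={k:onz('side',*k,.012) for k in((297,229),(365,252),(418,182),(357,170))}
for k,p in P.items(): print(k,p)
for k in((278,150),(348,238),(406,207)): print('sc',k,onz('scene',*k,.012))
E
```

```text
scene 367.0 (464, 301, 23, 22) 475.0490463215259 311.32924613987285 onz.047 [0.52068215 0.38657615 0.047     ] left/right [0.53950259 0.37335619 0.047     ] [0.50032248 0.40087732 0.047     ]
side 513.5 (232, 310, 27, 25) 245.40019474196689 321.86530347289835 onz.047 [0.52061428 0.3873756  0.047     ] left/right [0.54028264 0.39808626 0.047     ] [0.5006963  0.37652901 0.047     ]
(297, 229) [0.61466142 0.08465667 0.012     ]
(365, 252) [0.43698728 0.08757206 0.012     ]
(418, 182) [ 0.43215931 -0.27047514  0.012     ]
(357, 170) [ 0.618228  -0.2596977  0.012    ]
sc (278, 150) [ 0.60741284 -0.25330718  0.012     ]
sc (348, 238) [0.61767887 0.08106202 0.012     ]
sc (406, 207) [0.44348751 0.09377931 0.012     ]
```

View pics/c0.png

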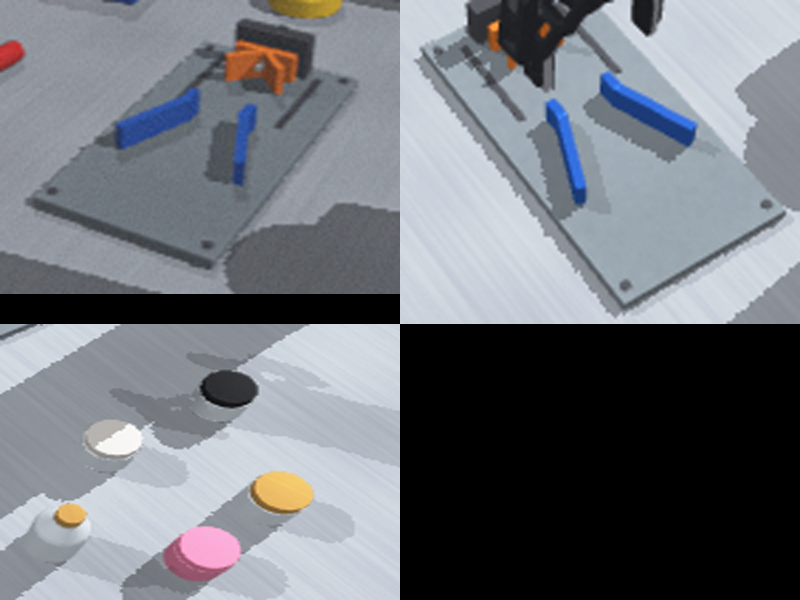

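The crop confirms the gold-lidded jar at the right of the group, with pink beside it and not meant. The rails, V and holder are visible on the deck. Next I check clearances around the grasp.

```bash
python3 - <<'E'
from h import *
from numpy.linalg import norm
for k,s,d,z in(('white',(412,282),(260,265),.052),('black',(456,253),(313,286),.052),('pink',(448,341),(201,304),.052),('pump',(397,323),(194,242),.11),('goldtop',(475.5,310.5),(246,319.5),.052)):
    print(k,onz('scene',*s,z).round(3),onz('side',*d,z).round(3))
o=ctrl.get_obs();print(o['ee_pos'])
E
```

```text
white [0.586 0.263 0.052] [0.582 0.266 0.052]
black [0.458 0.268 0.052] [0.462 0.266 0.052]
pink [0.612 0.399 0.052] [0.611 0.397 0.052]
pump [0.691 0.322 0.11 ] [0.686 0.323 0.11 ]
goldtop [0.521 0.386 0.052] [0.52  0.386 0.052]
[5.99773791e-01 2.65762089e-05 4.04037108e-01]
```

```bash
python3 -m inch '0.04 -0.008 0.01 3 0; 0.08 -0.016 0.02 8 0; 0.12 -0.024 0.03 13 0; 0.16 -0.032 0.04 18 0; 0.2 -0.041 0.05 22 0; 0.24 -0.049 0.06 25 0; 0.28 -0.058 0.07 25 0; 0.32 -0.066 0.08 25 0; 0.355 -0.073 0.09 25 0; 0.3865 -0.0795 0.1 25 0; 0.3865 -0.0795 0.1 25 0; 0.3865 -0.0795 0.1 25 0' 30
python3 - <<'E'
from h import *
a=grab('scene','s1.png');b=grab('side','d1.png');w=grab('wrist','w1.png')
out=np.zeros((600,800,3),np.uint8);out[:500,:800]=cv2.resize(a,(800,500))[:500]
out=np.zeros((600,800,3),np.uint8)
out[:300,:480]=cv2.resize(a,(480,300)); out[300:,:480]=cv2.resize(w,(480,300)); out[:300,480:]=cv2.resize(b[140:270,280:435],(320,300)); 
out[300:,480:]=cv2.resize(a[120:250,260:420],(320,300))
cv2.imwrite('pics/c1.png',out); print(ctrl.get_obs()['time'])
E
```

```text
time: 1.15
ee_pos: [0.5194, 0.388, 0.3032]
tcp_rot: [0.843, 0.539, -0.001, 0.0]
ft_force: [0.2, -0.9, 0.2]
opening: 0.085
1.3
```

View pics/c1.png

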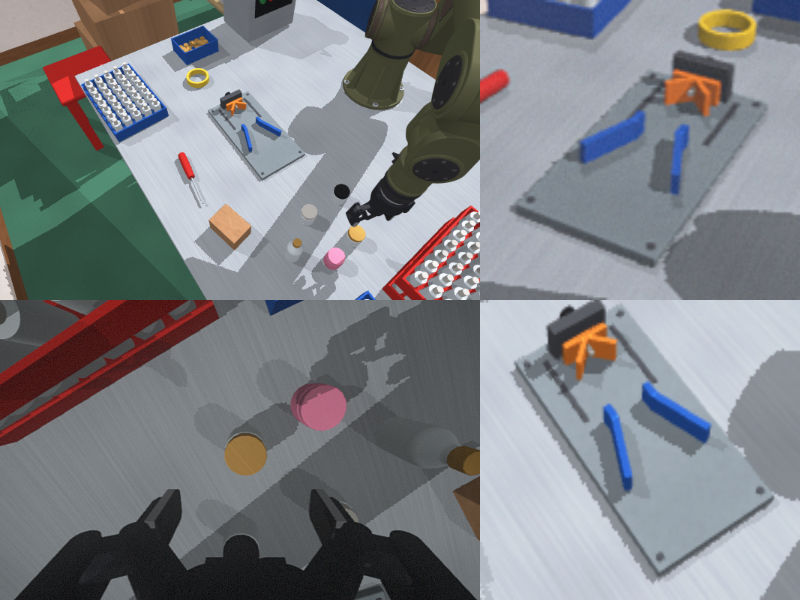

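The gold jar is below the open fingers (wrist at about (327,205) full-res), and the whole station is visible. I'll locate the deck's four screw dots and edges, and check the jar's position again from the wrist view.

```bash
python3 - <<'E'
from h import *
I,_,_=load('wrist');hsv=cv2.cvtColor(I,cv2.COLOR_BGR2HSV)
m=cv2.inRange(hsv,(8,90,60),(28,255,255));m[:,:280]=0;m[:,375:]=0
c=max(cv2.findContours(m,0,1)[0],key=cv2.contourArea);(u,v),r=cv2.minEnclosingCircle(c)
print('jar wrist',u,v,r,onz('wrist',u,v,.052))
for n,off,sc,pts in(('scene',(260,120),(2,2.308),[(282,191),(180,257),(40,65)]),('side',(280,140),(2.065,2.308),[(47,190),(170,246),(277,103)])):
    I,_,_=load(n);g=255-cv2.cvtColor(I,cv2.COLOR_BGR2GRAY).astype(float)
    for p in pts:
        u=off[0]+p[0]/sc[0];v=off[1]+p[1]/sc[1];x,y=int(round(u)),int(round(v))
        w=g[y-3:y+4,x-3:x+4]; w=np.clip(w-np.median(w)-8,0,None);yy,xx=np.mgrid[y-3:y+4,x-3:x+4]
        if w.sum()>0: u,v=(w*xx).sum()/w.sum(),(w*yy).sum()/w.sum()
        print(n,round(u,1),round(v,1),w.sum(),onz(n,u,v,.012).round(4))
# deck edges: gray-level line fit via orange nest and blue rails
for n in('scene','side'):
    I,_,_=load(n);hsv=cv2.cvtColor(I,cv2.COLOR_BGR2HSV)
    x0,y0,x1,y1=(260,120,420,250) if n=='scene' else (280,140,435,270)
    for nm,lo,hi in(('blue',(105,150,60),(120,255,255)),('orange',(5,150,80),(18,255,255))):
        m=cv2.inRange(hsv,lo,hi);M=np.zeros_like(m);M[y0:y1,x0:x1]=m[y0:y1,x0:x1]
        for c in cv2.findContours(M,0,1)[0]:
            if cv2.contourArea(c)>30: print(n,nm,cv2.contourArea(c),cv2.boundingRect(c))
cv2.imwrite('pics/c2.png',np.hstack([cv2.resize(load('scene')[0][130:200,280:390],(400,255),interpolation=cv2.INTER_CUBIC),cv2.resize(load('side')[0][160:230,320:430],(400,255),interpolation=cv2.INTER_CUBIC)]))
E
```

```text
jar wrist 327.0278625488281 205.50265502929688 28.3864688873291 [0.52194653 0.38863065 0.052     ]
scene 400.1 202.4 728.0 [0.4464 0.0744 0.012 ]
scene 349.6 230.9 725.0 [0.6026 0.0675 0.012 ]
scene 280.8 149.0 573.0 [ 0.5991 -0.252   0.012 ]
side 303.7 224.4 191.0 [0.6105 0.061  0.012 ]
side 362.2 246.3 485.0 [0.4507 0.0722 0.012 ]
side 413.2 184.8 328.0 [ 0.4389 -0.2485  0.012 ]
scene blue 157.0 (322, 165, 14, 37)
scene blue 269.5 (341, 156, 34, 26)
scene orange 275.0 (301, 130, 27, 24)
side blue 88.5 (373, 194, 8, 30)
side blue 252.0 (329, 188, 30, 22)
side blue 124.0 (412, 140, 23, 9)
side blue 116.0 (332, 140, 20, 16)
side orange 284.5 (370, 170, 27, 20)
```

View pics/c2.png

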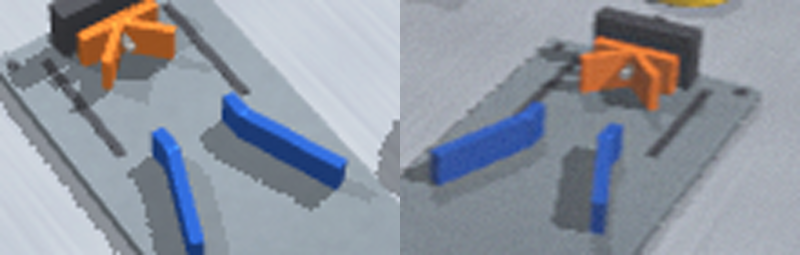

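The crop shows both rails, the orange V with its white pin, and the holder. Rail ends in the crop are near scene (195,245)/(343,163) and throat (160,132)/(230,98). I'll get the lane line from the rail ends and the dots.

```bash
python3 - <<'E'
from h import *
f=lambda n,x,y,z:onz(n,(280 if n=='scene' else 320)+x*.275,(130 if n=='scene' else 160)+y*70/255,z)[:2]
S={'scene':[(195,246),(344,164),(160,133),(230,99)],'side':[(36,152),(201,185),(138,108),(215,128)]}
for n,p in S.items():
    q=[f(n,*k,.037) for k in p]; a=(q[0]+q[1])/2;b=(q[2]+q[3])/2
    print(n,np.round(q,4).tolist(),'mid near',a.round(4),'mid throat',b.round(4),'gap',np.linalg.norm(q[0]-q[1]).round(3),np.linalg.norm(q[2]-q[3]).round(3),'len',np.linalg.norm(a-b).round(3),'slope',((b-a)[0]/(b-a)[1]).round(3))
print('far hole',f('scene',12,65,.012), 'far r', f('side',340,92,.012))
# white pin / nest arms ends top z=.043
for n,p in(('scene',[(108,42),(80,40),(172,32)]),('side',[(184,58),(252,70)])): print(n,'nest tops',[f(n,*k,.043).round(4).tolist() for k in p])
E
```

```text
scene [[0.5868, -0.021], [0.4582, -0.0175], [0.549, -0.1156], [0.4885, -0.1122]] mid near [ 0.5225 -0.0193] mid throat [ 0.5187 -0.1139] gap 0.129 0.061 len 0.095 slope 0.04
side [[0.5845, -0.0249], [0.4673, -0.0389], [0.5476, -0.1127], [0.4873, -0.112]] mid near [ 0.5259 -0.0319] mid throat [ 0.5174 -0.1124] gap 0.118 0.06 len 0.081 slope 0.105
far hole [ 0.59112055 -0.25159083] far r [ 0.43747901 -0.24640421]
scene nest tops [[0.5332, -0.2051], [0.5492, -0.2187], [0.4881, -0.1858]]
side nest tops [[0.5444, -0.1887], [0.4916, -0.1942]]
```

```bash
python3 -m inch '0 0 0.04 0 0; 0 0 0.08 0 0; 0 0 0.11 0 0; 0 0 0.12 0 0; 0 0 0.12 0 0; 0 0 0.12 0 1; 0 0 0.12 0 1; 0 0 0.12 0 1; 0 0 0.12 0 1; 0 0 0.12 0 1; 0 0 0.12 0 1; 0 0 0.12 0 1' 30
```

```text
time: 2.3
ee_pos: [0.5216, 0.3872, 0.1875]
tcp_rot: [0.843, 0.537, 0.002, 0.0]
ft_force: [0.1, -0.9, 6.5]
opening: 0.0468
```

Grasped: opening is 47 mm. The rail ends and dots agree on a lane direction of about (-0.041,-0.999), with the origin near (0.5205,-0.070). Now I lift and carry the jar to station x ≈ -100 mm.

```bash
python3 -m inch '0 0 -0.04 0 1; 0 0 -0.08 0 1; -0.02 0.01 -0.11 0 1; -0.055 0.026 -0.12 -4 1; -0.09 0.043 -0.12 -8 1; -0.125 0.06 -0.12 -12 1; -0.16 0.077 -0.12 -16 1; -0.195 0.094 -0.12 -20 1; -0.23 0.111 -0.12 -22.6 1; -0.265 0.127 -0.12 -22.6 1; -0.298 0.143 -0.12 -22.6 1; -0.3212 0.1545 -0.12 -22.6 1'; python3 -m inch '0 0 0 0 1; 0 0 0.04 0 1; 0 0 0.075 0 1; 0 0 0.095 0 1; 0 0 0.1 0 1; 0 0 0.1 0 1; 0 0 0.1 0 1'
python3 - <<'E'
from h import *
a=grab('scene');b=grab('side')
cv2.imwrite('pics/c3.png',np.hstack([cv2.resize(a[110:250,260:420],(400,350)),cv2.resize(b[140:270,280:435],(400,350))]))
E
```

```text
time: 3.3
ee_pos: [0.5244, 0.0274, 0.3059]
tcp_rot: [0.722, 0.692, 0.0, 0.001]
ft_force: [0.8, -0.0, -2.9]
opening: 0.0469
time: 3.88
ee_pos: [0.5255, 0.0305, 0.206]
tcp_rot: [0.722, 0.692, 0.001, 0.0]
ft_force: [0.6, 0.7, -2.2]
opening: 0.0468
```

View pics/c3.png

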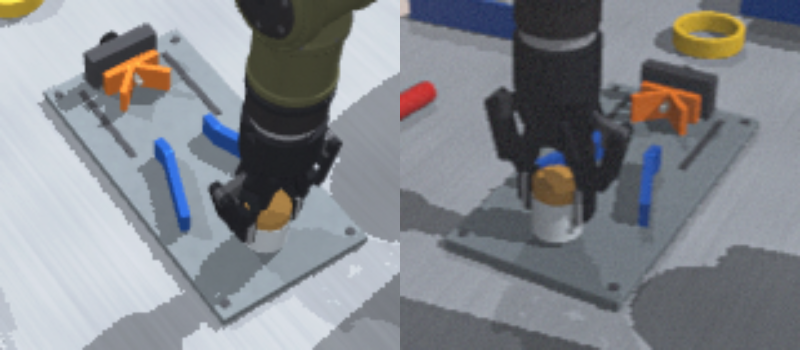

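The jar is upright in the hand over the bare deck, midway across and about 6 mm up. I'll set it down and open.

```bash
python3 -m inch '0 0 0.003 0 1; 0 0 0.006 0 1; 0 0 0.0065 0 1; 0 0 0.0065 0 1'; python3 -m inch '0 0 0 0 0.5; 0 0 0 0 0; 0 0 0 0 0; 0 0 0 0 0; 0 0 0 0 0; 0 0 0 0 0; 0 0 0 0 0; 0 0 -0.03 0 0; 0 0 -0.07 0 0; 0 0 -0.11 0 0; 0.04 0 -0.11 0 0; 0.08 0 -0.11 0 0.5'
python3 - <<'E'
from h import *
a=grab('scene');b=grab('side')
cv2.imwrite('pics/c4.png',np.hstack([cv2.resize(a[110:250,260:420],(400,350),interpolation=2),cv2.resize(b[140:270,280:435],(400,350),interpolation=2)]))
for n,box in(('scene',(330,170,400,240)),('side',(310,190,380,250))):
    I,_,_=load(n); x0,y0,x1,y1=box; hsv=cv2.cvtColor(I,cv2.COLOR_BGR2HSV)
    m=cv2.inRange(hsv,(10,110,70),(28,255,255)); mm=np.zeros_like(m); mm[y0:y1,x0:x1]=m[y0:y1,x0:x1]
    c=max(cv2.findContours(mm,0,1)[0],key=cv2.contourArea); M=cv2.moments(c)
    u,v=M['m10']/M['m00'],M['m01']/M['m00']
    print(n,cv2.contourArea(c),u,v,onz(n,u,v,.059))
E
```

```text
time: 4.32
ee_pos: [0.5256, 0.0302, 0.1995]
tcp_rot: [0.722, 0.692, 0.001, 0.001]
ft_force: [-0.8, 0.2, 5.9]
opening: 0.0473
time: 5.32
ee_pos: [0.5297, 0.1096, 0.3115]
tcp_rot: [0.723, 0.69, 0.003, 0.002]
ft_force: [0.3, 0.3, -1.3]
opening: 0.0754
scene 125.5 363.21779548472773 195.23505976095618 [0.53340365 0.02692876 0.059     ]
side 198.0 340.82239057239053 210.6776094276094 [0.52600348 0.02940358 0.059     ]
```

View pics/c4.png

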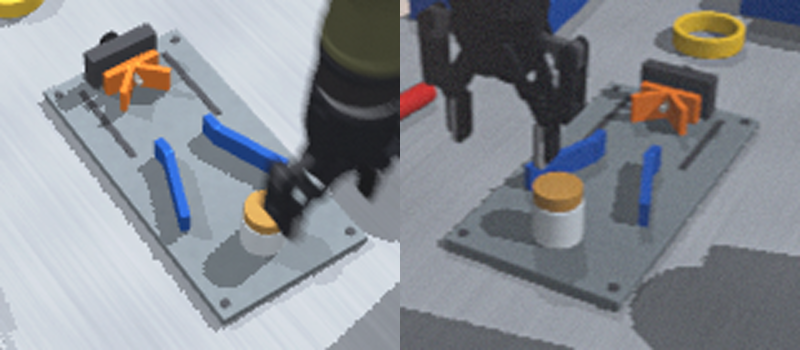

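The jar stands upright on the bare deck at about (0.526,0.029), released, roughly station x = -99 mm. I'll shut the hand behind it, go down and come up close, and refine the lane line from the dots.

```bash
python3 -m inch '0 0 0 0 1; 0 0 0 0 1; 0 0 0 0 1; 0 0 0.04 0 1; 0 0 0.08 0 1; 0 0 0.105 0 1; 0 0 0.11 0 1; 0 0 0.11 0 1; -0.01 0 0.11 0 1; -0.02 0 0.11 0 1; -0.03 0 0.11 0 1; -0.03 0 0.11 0 1'
python3 - <<'E'
from h import *
Q=[onz('scene',*p,.012)[:2] for p in((350,231.2),(400,202.4),(283.2,148.4),(330.4,125.2))]
q=[onz('side',*p,.012)[:2] for p in((303.6,226.2),(362.5,246.6),(412.9,185.3))]
print(np.round(Q,4).tolist());print(np.round(q,4).tolist())
a=(Q[0]+Q[1])/2;b=(Q[2]+Q[3])/2;print(a,b,(b-a)/np.linalg.norm(b-a),np.linalg.norm(b-a))
b=grab('side');a=grab('scene');cv2.imwrite('pics/c5.png',np.hstack([cv2.resize(a[110:250,260:420],(400,350),interpolation=2),cv2.resize(b[140:270,280:435],(400,350),interpolation=2)]))
E
```

```text
time: 6.42
ee_pos: [0.5275, 0.078, 0.1997]
tcp_rot: [0.723, 0.691, 0.001, 0.001]
ft_force: [-0.4, 0.9, -0.4]
opening: 0.0002
[[0.6022, 0.0688], [0.4466, 0.0744], [0.5924, -0.25], [0.4325, -0.247]]
[[0.6068, 0.0675], [0.4496, 0.0729], [0.4389, -0.2454]]
[0.52441605 0.07160268] [ 0.51248713 -0.24848542] [-0.03724177 -0.99930628] 0.32031030463915294
```

View pics/c5.png

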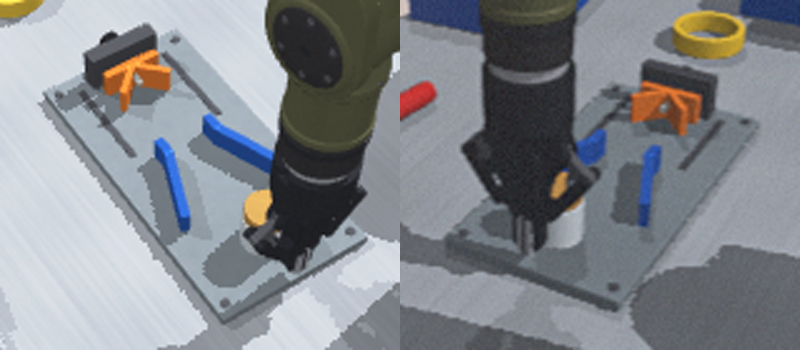

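The shut fingers are just behind the jar and in line with it. Pushing into the rails slowly.

```bash
python3 -m inch '-0.005 0 0 0 1; -0.01 0 0 0 1; -0.014 0 0 0 1; -0.018 0 0 0 1; -0.022 0 0 0 1; -0.027 0 0 0 1; -0.032 0 0 0 1; -0.037 0 0 0 1; -0.042 0 0 0 1; -0.047 0 0 0 1; -0.052 0 0 0 1; -0.057 0 0 0 1'; python3 -m inch '-0.005 0 0 0 1; -0.01 0 0 0 1; -0.015 0 0 0 1; -0.02 0 0 0 1; -0.025 0 0 0 1; -0.03 0 0 0 1; -0.035 0 0 0 1; -0.04 0 0 0 1; -0.045 0 0 0 1; -0.049 0 0 0 1; -0.052 0 0 0 1; -0.055 0 0 0 1'
python3 - <<'E'
from h import *
b=grab('side');a=grab('scene');cv2.imwrite('pics/c6.png',np.hstack([cv2.resize(a[110:250,260:420],(400,350),interpolation=2),cv2.resize(b[140:270,280:435],(400,350),interpolation=2)]));print(ctrl.get_obs()['ft_force'])
E
```

```text
time: 7.52
ee_pos: [0.5245, 0.0226, 0.1982]
tcp_rot: [0.722, 0.692, 0.0, -0.0]
ft_force: [-0.2, 1.8, -0.6]
opening: -0.0004
time: 8.52
ee_pos: [0.5222, -0.0322, 0.1982]
tcp_rot: [0.722, 0.692, 0.0, -0.0]
ft_force: [-0.7, 1.5, 1.4]
opening: 0.0
[-0.0195208   0.75844643 -1.14588343]
```

View pics/c6.png

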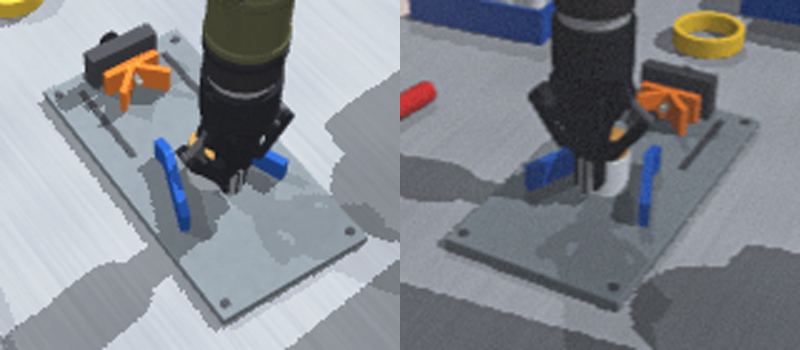

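The jar is upright, pushed flat and between the rails (station x ≈ 0), at about 1–2 N. Continuing into the throat.

```bash
python3 -m inch '-0.003 0 0 0 1; -0.006 0 0 0 1; -0.009 0 0 0 1; -0.012 0 0 0 1; -0.015 0 0 0 1; -0.018 0 0 0 1; -0.021 0 0 0 1; -0.024 0 0 0 1; -0.027 0 0 0 1; -0.03 0 0 0 1; -0.033 0 0 0 1; -0.036 0 0 0 1';  python3 -m inch '-0.003 0 0 0 1; -0.006 0 0 0 1; -0.009 0 0 0 1; -0.012 0 0 0 1; -0.014 0 0 0 1; -0.016 0 0 0 1; -0.018 0 0 0 1; -0.02 0 0 0 1; -0.022 0 0 0 1; -0.024 0 0 0 1; -0.026 0 0 0 1; -0.028 0 0 0 1'
```

```text
time: 9.62
ee_pos: [0.5206, -0.0681, 0.1982]
tcp_rot: [0.722, 0.692, -0.0, -0.0]
ft_force: [-0.0, 1.5, 0.0]
opening: 0.0001
time: 10.62
ee_pos: [0.5195, -0.096, 0.1982]
tcp_rot: [0.722, 0.692, -0.0, -0.0]
ft_force: [0.9, 0.2, 0.1]
opening: -0.0001
```

```bash
python3 -m inch '-0.001 0 0 0 1; -0.002 0 0 0 1; -0.003 0 0 0 1; -0.004 0 0 0 1; -0.005 0 0 0 1; -0.006 0 0 0 1; -0.007 0 0 0 1; -0.008 0 0 0 1; -0.009 0 0 0 1; -0.01 0 0 0 1';python3 -m inch '-0.001 0 0 0 1; -0.002 0 0 0 1; -0.003 0 0 0 1; -0.004 0 0 0 1; -0.005 0 0 0 1; -0.006 0 0 0 1; -0.007 0 0 0 1; -0.008 0 0 0 1'
python3 - <<'E'
from h import *
b=grab('side');a=grab('scene');cv2.imwrite('pics/c7.png',np.hstack([cv2.resize(a[115:205,270:370],(400,360),interpolation=2),cv2.resize(b[155:225,340:420],(400,360),interpolation=2)]));print(ctrl.get_obs()['ft_force'])
E
```

```text
time: 11.45
ee_pos: [0.5191, -0.1059, 0.1982]
tcp_rot: [0.722, 0.692, 0.0, 0.0]
ft_force: [0.3, 1.4, -0.1]
opening: -0.0003
time: 12.12
ee_pos: [0.5187, -0.1139, 0.1982]
tcp_rot: [0.722, 0.692, -0.0, -0.0]
ft_force: [0.4, 0.8, -0.6]
opening: -0.0001
[ 0.22744634  1.35755428 -0.34251125]
```

View pics/c7.png

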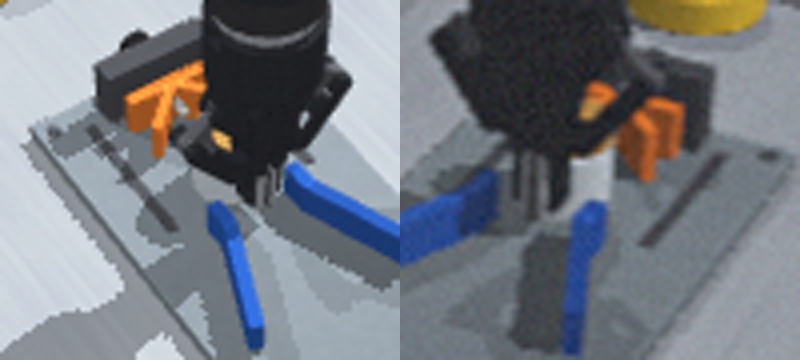

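The jar is leaving the throat, in line with the V, with more than 10 mm still to go. From here I creep.

```bash
python3 -m inch '-0.0005 0 0 0 1; -0.001 0 0 0 1; -0.0015 0 0 0 1; -0.002 0 0 0 1; -0.0025 0 0 0 1; -0.003 0 0 0 1; -0.0035 0 0 0 1; -0.004 0 0 0 1; -0.0045 0 0 0 1; -0.005 0 0 0 1'
```

```text
time: 13.05
ee_pos: [0.5185, -0.1188, 0.1982]
tcp_rot: [0.722, 0.692, 0.0, -0.0]
ft_force: [-0.1, 1.5, 0.4]
opening: 0.0001
```

```bash
python3 -m inch '-0.0005 0 0 0 1; -0.001 0 0 0 1; -0.0015 0 0 0 1; -0.002 0 0 0 1; -0.002 0 0 0 1'
```

```text
time: 13.47
ee_pos: [0.5184, -0.1209, 0.1982]
tcp_rot: [0.722, 0.692, -0.0, 0.0]
ft_force: [-0.4, 1.4, -0.2]
opening: 0.0002
```

```bash
python3 -m inch '-0.0005 0 0 0 1; -0.001 0 0 0 1; -0.0015 0 0 0 1; -0.002 0 0 0 1; -0.002 0 0 0 1'
```

```text
time: 13.88
ee_pos: [0.5184, -0.1229, 0.1982]
tcp_rot: [0.722, 0.692, -0.0, 0.0]
ft_force: [0.0, 1.3, 0.3]
opening: -0.0001
```

```bash
python3 -m inch '-0.0005 0 0 0 1; -0.001 0 0 0 1; -0.001 0 0 0 1'
```

```text
time: 14.13
ee_pos: [0.5183, -0.1238, 0.1982]
tcp_rot: [0.722, 0.692, -0.0, 0.0]
ft_force: [-0.2, 1.1, -0.6]
opening: 0.0001
```

```bash
python3 -m inch '-0.0005 0 0 0 1; -0.001 0 0 0 1; -0.0015 0 0 0 1; -0.002 0 0 0 1; -0.002 0 0 0 1'
```

```text
time: 14.55
ee_pos: [0.5182, -0.1259, 0.1982]
tcp_rot: [0.722, 0.692, -0.0, 0.0]
ft_force: [0.8, 0.4, -0.2]
opening: -0.0003
```

```bash
python3 -m inch '-0.0005 0 0 0 1; -0.001 0 0 0 1; -0.0015 0 0 0 1; -0.002 0 0 0 1; -0.002 0 0 0 1'
```

```text
time: 14.97
ee_pos: [0.5182, -0.1279, 0.1982]
tcp_rot: [0.722, 0.692, -0.0, 0.0]
ft_force: [-0.1, 1.6, -0.0]
opening: -0.0002
```

```bash
python3 -m inch '-0.0005 0 0 0 1; -0.001 0 0 0 1; -0.0015 0 0 0 1; -0.002 0 0 0 1; -0.002 0 0 0 1'
```

```text
time: 15.38
ee_pos: [0.5181, -0.1299, 0.1982]
tcp_rot: [0.722, 0.692, -0.0, 0.0]
ft_force: [1.1, 1.4, 0.9]
opening: 0.0002
```

```bash
python3 -m inch '-0.0005 0 0 0 1; -0.001 0 0 0 1; -0.0015 0 0 0 1; -0.002 0 0 0 1; -0.002 0 0 0 1'
```

```text
time: 15.8
ee_pos: [0.518, -0.1319, 0.1982]
tcp_rot: [0.722, 0.692, -0.0, 0.0]
ft_force: [0.1, 0.6, -0.7]
opening: -0.0002
```

```bash
python3 -m inch '-0.0005 0 0 0 1; -0.001 0 0 0 1; -0.0015 0 0 0 1; -0.002 0 0 0 1; -0.002 0 0 0 1'
```

```text
time: 16.22
ee_pos: [0.5179, -0.1339, 0.1982]
tcp_rot: [0.722, 0.692, -0.0, 0.0]
ft_force: [0.1, 1.2, -1.5]
opening: 0.0003
```

```bash
python3 -m inch '-0.0005 0 0 0 1; -0.001 0 0 0 1; -0.0015 0 0 0 1; -0.002 0 0 0 1; -0.002 0 0 0 1'
```

```text
time: 16.63
ee_pos: [0.5178, -0.1359, 0.1982]
tcp_rot: [0.722, 0.692, -0.0, 0.0]
ft_force: [0.3, 0.9, 0.1]
opening: 0.0001
```

```bash
python3 -m inch '-0.0005 0 0 0 1; -0.001 0 0 0 1; -0.0015 0 0 0 1; -0.002 0 0 0 1; -0.002 0 0 0 1'
```

```text
time: 17.05
ee_pos: [0.5177, -0.1379, 0.1982]
tcp_rot: [0.722, 0.692, -0.0, 0.0]
ft_force: [0.3, 0.3, 0.0]
opening: 0.0
```

```bash
python3 -m inch '-0.0005 0 0 0 1; -0.001 0 0 0 1; -0.0015 0 0 0 1; -0.002 0 0 0 1; -0.002 0 0 0 1'
```

```text
time: 17.47
ee_pos: [0.5176, -0.1399, 0.1982]
tcp_rot: [0.722, 0.692, -0.0, 0.0]
ft_force: [0.3, 0.6, -0.3]
opening: 0.0001
```

```bash
python3 -m inch '-0.0005 0 0 0 1; -0.001 0 0 0 1; -0.0015 0 0 0 1; -0.002 0 0 0 1; -0.002 0 0 0 1'
```

```text
time: 17.88
ee_pos: [0.5176, -0.1419, 0.1982]
tcp_rot: [0.722, 0.692, -0.0, 0.0]
ft_force: [-0.7, 1.1, -0.5]
opening: 0.0
```

```bash
python3 -m inch '-0.0005 0 0 0 1; -0.001 0 0 0 1; -0.0015 0 0 0 1; -0.002 0 0 0 1; -0.002 0 0 0 1'
```

```text
time: 18.3
ee_pos: [0.5175, -0.1438, 0.1982]
tcp_rot: [0.722, 0.692, -0.0, 0.0]
ft_force: [0.4, 1.2, -0.6]
opening: 0.0
```

```bash
python3 -m inch '-0.0005 0 0 0 1; -0.001 0 0 0 1; -0.0015 0 0 0 1; -0.002 0 0 0 1; -0.002 0 0 0 1'
```

```text
time: 18.72
ee_pos: [0.5174, -0.1458, 0.1982]
tcp_rot: [0.722, 0.692, -0.0, 0.0]
ft_force: [0.7, 1.2, 1.6]
opening: -0.0
```

```bash
python3 - <<'E'
from h import *
b=grab('side');a=grab('scene');w=grab('wrist')
cv2.imwrite('pics/c8.png',np.hstack([cv2.resize(a[115:205,270:370],(330,297),interpolation=2),cv2.resize(b[155:225,340:420],(330,297),interpolation=2)]))
p=cv2.imread('pics/c8.png'); o=np.zeros((560,660,3),np.uint8);o[:297]=p;o[297:,:421]=cv2.resize(w,(421,263));cv2.imwrite('pics/c8.png',o)
E
```

```text
(no output)
```

View pics/c8.png

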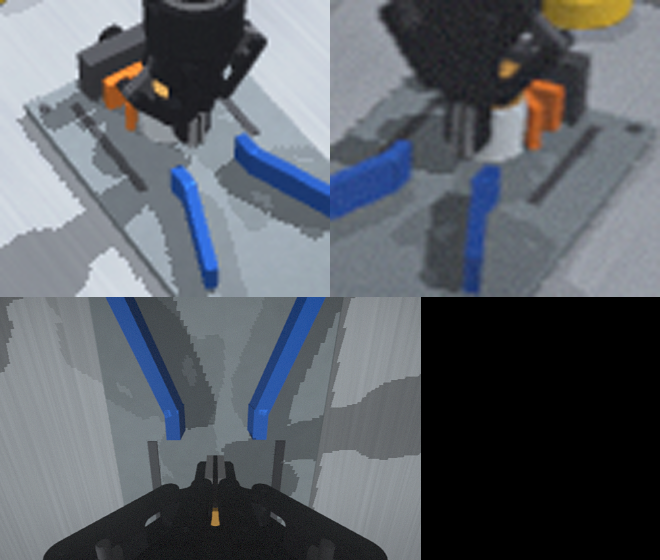

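The jar is right at the V mouth and the fingers are centred between the rails in the wrist view (column 215 against a rail midpoint of 216). I keep creeping.

```bash
python3 -m inch '-0.0005 0 0 0 1; -0.001 0 0 0 1; -0.0015 0 0 0 1; -0.0015 0 0 0 1'
```

```text
time: 19.2
ee_pos: [0.5172, -0.1467, 0.1982]
tcp_rot: [0.722, 0.692, 0.001, -0.001]
ft_force: [-0.4, 5.0, 2.0]
opening: -0.0003
```

Contact at 5 N. Pressing on gently.

```bash
python3 -m inch '-0.0005 0 0 0 1; -0.001 0 0 0 1; -0.001 0 0 0 1; -0.001 0 0 0 1; -0.001 0 0 0 1'
```

```text
time: 19.62
ee_pos: [0.517, -0.1472, 0.1982]
tcp_rot: [0.721, 0.692, 0.001, -0.001]
ft_force: [0.1, 7.6, 3.0]
opening: 0.0005
```

```bash
python3 -m inch '-0.0005 0 0 0 1; -0.001 0 0 0 1; -0.001 0 0 0 1; -0.001 0 0 0 1; -0.001 0 0 0 1; -0.001 0 0 0 1'
```

```text
time: 20.12
ee_pos: [0.517, -0.1478, 0.1982]
tcp_rot: [0.721, 0.693, 0.002, -0.002]
ft_force: [-2.4, 9.8, 3.7]
opening: 0.0001
```

```bash
python3 -m inch '-0.0004 0 0 0 1; -0.0004 0 0 0 1; -0.0004 0 0 0 1; -0.0004 0 0 0 1; -0.0004 0 0 0 1; -0.0004 0 0 0 1; -0.0004 0 0 0 1; -0.0004 0 0 0 1; -0.0004 0 0 0 1; -0.0004 0 0 0 1; -0.0004 0 0 0 1; -0.0004 0 0 0 1'; python3 -m inch '0 0 0 0 1; 0 0 0 0 1; 0 0 0 0 1; 0 0 0 0 1; 0 0 0 0 1; 0 0 0 0 1'
```

```text
time: 21.12
ee_pos: [0.517, -0.148, 0.1982]
tcp_rot: [0.721, 0.693, 0.002, -0.002]
ft_force: [-1.2, 10.5, 4.2]
opening: 0.0001
time: 21.62
ee_pos: [0.517, -0.148, 0.1982]
tcp_rot: [0.721, 0.693, 0.002, -0.002]
ft_force: [-1.0, 10.8, 4.7]
opening: 0.0001
```

Held at 10–11 N for about 1.5 s. Easing off slowly, then clearing away.

```bash
python3 -m inch '0.0004 0 0 0 1; 0.0008 0 0 0 1; 0.0012 0 0 0 1; 0.0016 0 0 0 1; 0.002 0 0 0 1; 0.0024 0 0 0 1; 0.0028 0 0 0 1; 0.0032 0 0 0 1; 0.0036 0 0 0 1; 0.004 0 0 0 1; 0.0045 0 0 0 1; 0.005 0 0 0 1'; python3 -m inch '0.001 0 0 0 1; 0.003 0 0 0 1; 0.006 0 0 0 1; 0.01 0 0 0 1; 0.015 0 0 0 1; 0.02 0 -0.01 0 1; 0.03 0 -0.04 0 1; 0.05 0 -0.08 0 1; 0.08 0 -0.11 0 1; 0.12 0 -0.14 0 1; 0.16 0 -0.14 0 1; 0.16 0 -0.14 0 1'; python3 -m inch '0.04 0 0 0 1; 0.08 0 0 0 1; 0.12 0 0 0 1; 0.12 0 0 0 1; 0.12 0 0 0 1'
python3 - <<'E'
from h import *
b=grab('side');a=grab('scene')
cv2.imwrite('pics/c9.png',np.hstack([cv2.resize(a[110:190,275:365],(400,356),interpolation=2),cv2.resize(b[150:221,340:420],(400,356),interpolation=2)]))
for n,box in(('scene',(290,120,345,185)),('side',(350,160,410,215))):
    I,_,_=load(n); x0,y0,x1,y1=box; hsv=cv2.cvtColor(I,cv2.COLOR_BGR2HSV)
    m=cv2.inRange(hsv,(16,90,100),(28,255,255)); mm=np.zeros_like(m); mm[y0:y1,x0:x1]=m[y0:y1,x0:x1]
    cs=cv2.findContours(mm,0,1)[0]
    c=max(cs,key=cv2.contourArea);(u,v)=c.reshape(-1,2).mean(0);print(n,cv2.boundingRect(c),cv2.contourArea(c));M=cv2.moments(c);u,v=M['m10']/M['m00'],M['m01']/M['m00'];print(u,v,onz(n,u,v,.060))
E
```

```text
time: 22.62
ee_pos: [0.5178, -0.145, 0.1983]
tcp_rot: [0.722, 0.692, -0.0, 0.001]
ft_force: [-0.2, 0.2, -0.2]
opening: -0.0003
time: 23.62
ee_pos: [0.525, 0.0198, 0.3419]
tcp_rot: [0.72, 0.694, 0.003, 0.001]
ft_force: [0.0, 0.2, -1.1]
opening: 0.0002
time: 24.03
ee_pos: [0.5287, 0.1373, 0.3384]
tcp_rot: [0.72, 0.694, -0.0, 0.0]
ft_force: [-0.8, -0.6, -0.5]
opening: -0.0004
scene (311, 131, 18, 18) 202.0
319.6782178217822 140.1089108910891 [ 0.51701016 -0.18089445  0.06      ]
side (371, 169, 17, 12) 122.5
379.44217687074826 173.69795918367348 [ 0.5162559  -0.18155537  0.06      ]
```

View pics/c9.png

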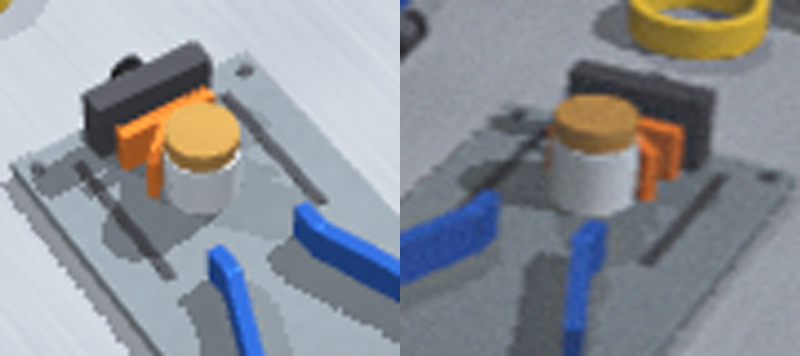

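The jar stands upright in the V with the lid at (0.517,-0.181) in both views. The lane line there is 0.515–0.517, so I want a finer centring check. I'll take a wrist view from above, clear of everything, and measure it numerically plus one view.

```bash
python3 -m inch '-0.04 0 0 0 1; -0.08 0 0 0 1; -0.12 0 0 0 1; -0.16 0 0 0 1; -0.18 0 0 0 1; -0.19 0 0 0 1; -0.19 0 0 0 1; -0.19 0 0 0 1; -0.19 0 0 0 1'
python3 - <<'E'
from h import *
w=grab('wrist');hsv=cv2.cvtColor(w,cv2.COLOR_BGR2HSV)
for nm,lo,hi in(('blue',(100,130,40),(125,255,255)),('orange',(3,150,60),(15,255,255)),('gold',(16,90,60),(28,255,255))):
    m=cv2.inRange(hsv,lo,hi)
    for c in cv2.findContours(m,0,1)[0]:
        if cv2.contourArea(c)>60:
            (u,v),r=cv2.minEnclosingCircle(c);print(nm,cv2.contourArea(c),cv2.boundingRect(c),round(u,1),round(v,1),round(r,1),onz('wrist',u,v,{'blue':.037,'orange':.043,'gold':.064}[nm]).round(4))
cv2.imwrite('pics/c10.png',w)
E
```

```text
time: 24.88
ee_pos: [0.5211, -0.0542, 0.3382]
tcp_rot: [0.722, 0.692, 0.0, -0.0]
ft_force: [-0.4, 0.1, 0.4]
opening: -0.0002
blue 1520.5 (570, 370, 70, 30) 605.2 384.5 36.8 [ 0.8444 -0.3055  0.037 ]
blue 1335.0 (256, 155, 48, 99) 282.5 204.0 52.0 [ 0.478  -0.0635  0.037 ]
blue 1424.0 (352, 153, 48, 101) 370.6 203.4 52.7 [ 0.5632 -0.0664  0.037 ]
gold 187.5 (321, 320, 13, 21) 327.8 330.3 11.0 [ 0.5167 -0.1899  0.064 ]
```

The lid is partly behind the fingers, so I move 0.1 m further, still well above everything, and measure numerically.

```bash
python3 -m inch '-0.03 0 0 0 1; -0.06 0 0 0 1; -0.09 0 0 0 1; -0.1 0 0 0 1; -0.1 0 0 0 1; -0.1 0 0 0 1; -0.1 0 0 0 1'
python3 - <<'E'
from h import *
w=grab('wrist');hsv=cv2.cvtColor(w,cv2.COLOR_BGR2HSV)
for nm,lo,hi in(('blue',(100,130,40),(125,255,255)),('orange',(3,150,60),(15,255,255)),('gold',(16,90,60),(28,255,255))):
    m=cv2.inRange(hsv,lo,hi)
    for c in cv2.findContours(m,0,1)[0]:
        if cv2.contourArea(c)>40:
            (u,v),r=cv2.minEnclosingCircle(c);z={'blue':.037,'orange':.043,'gold':.064}[nm]
            q=c.reshape(-1,2);e=[onz('wrist',*q[k],z)[:2].round(4).tolist() for k in(q[:,0].argmin(),q[:,0].argmax(),q[:,1].argmax())]
            print(nm,cv2.contourArea(c),cv2.boundingRect(c),round(r,1),onz('wrist',u,v,z).round(4),'L/R/bottom',e)
# rail inner faces near the throat, row by row
m=cv2.inRange(hsv,(100,130,40),(125,255,255))
for v in range(10,120,6):
    x=np.flatnonzero(m[v]); l=x[x<325];r=x[x>325]
    if len(l) and len(r): print(v,l.max(),r.min(),((onz('wrist',l.max(),v,.037)+onz('wrist',r.min(),v,.037))/2)[:2].round(4))
E
```

```text
time: 25.52
ee_pos: [0.5172, -0.1533, 0.3381]
tcp_rot: [0.721, 0.693, 0.0, -0.0]
ft_force: [-0.8, -0.1, 0.9]
opening: -0.0001
blue 4073.0 (504, 309, 136, 45) 69.1 [ 0.7828 -0.3158  0.037 ] L/R/bottom [[0.7101, -0.3306], [0.8632, -0.3408], [0.744, -0.353]]
blue 1511.0 (247, 37, 55, 120) 63.4 [ 0.4775 -0.0645  0.037 ] L/R/bottom [[0.4566, -0.0204], [0.4952, -0.1124], [0.4848, -0.1165]]
blue 1622.0 (355, 36, 54, 121) 63.7 [ 0.565  -0.0677  0.037 ] L/R/bottom [[0.5449, -0.0964], [0.5894, -0.0257], [0.5455, -0.1189]]
orange 251.5 (342, 219, 20, 46) 22.7 [ 0.5451 -0.2023  0.043 ] L/R/bottom [[0.5301, -0.2098], [0.5489, -0.2261], [0.5449, -0.2271]]
orange 209.5 (295, 219, 18, 46) 22.7 [ 0.488 -0.2    0.043] L/R/bottom [[0.4847, -0.1908], [0.5004, -0.2086], [0.4833, -0.2247]]
gold 1588.0 (303, 203, 51, 47) 25.5 [ 0.5173 -0.1783  0.064 ] L/R/bottom [[0.4953, -0.1734], [0.5396, -0.1829], [0.5284, -0.1993]]
40 259 394 [ 0.5222 -0.0223]
46 262 391 [ 0.522  -0.0267]
52 266 389 [ 0.5227 -0.0313]
58 268 386 [ 0.5221 -0.0358]
64 271 384 [ 0.5223 -0.0404]
70 272 381 [ 0.5213 -0.045 ]
76 276 379 [ 0.5219 -0.0498]
82 278 376 [ 0.5213 -0.0545]
88 280 374 [ 0.5211 -0.0593]
94 283 371 [ 0.521  -0.0642]
100 286 369 [ 0.5212 -0.0691]
106 288 366 [ 0.5206 -0.0741]
112 290 364 [ 0.5204 -0.0791]
118 294 361 [ 0.5206 -0.0842]
```

The lid centre (0.5173,-0.178) lies on the rails' centre line extended (about 0.517) and on the midpoint of the nest arms (about 0.517), so the jar is centred. The hand is 100 mm above it. Handing in.

```bash
python3 -c "
from station import ctrl
ctrl.close_job()"
```

```text
the job is handed in; nothing more can be done
```

I stood the gold-lidded jar on the bare deck at station x ≈ -99 mm and let it go. I then pushed it between the rails with shut fingers, using 1–2 N. It met the nest near station x ≈ 108–111 mm. I held 10–11 N for about 1.5 s (highest reading 10.8 N), eased off slowly and withdrew. I handed it in at about 26 s; `close_job()` gives no verdict.

**Last checks:**
- **Upright:** the jar stood upright in the V in both the scene and side views after release.
- **Centred:** in the wrist view the lid centre is at world x = 0.5173. The rails' centre line and the middle of the nest arms both give about 0.517, so it is centred within about 1 mm.
- **Clear:** the fingertips were about 100 mm above the jar, and the wrist force was near zero.

**Not confirmed or disagreeing:**
- **Feeler pin:** I never saw it pressed in, because the jar hides it. I infer it from the contact force and the jar's position in the V.
- **Lane line:** the coarser scene and side estimates from the deck dots disagreed by a few mm (jar +2 mm and -3 mm off the lane). The wrist view settled it.
- **Nest position:** the measured contact point is at or slightly past the stated 108 mm limit, about what the 2 mm calibration allows.
- **Last wrist image:** the 12-picture limit was reached, so I measured this one but did not view it.
- **Other things on the table:** I did not measure them again at the end. Nothing suggested any contact with them.

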